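# Ice stones from the turntable scoop to the bucket

## Task

Lift the black ice scoop, with its five whisky stones still in it, off the freely spinning turntable by its handle, tip all five stones into the copper ice bucket, then lay the empty scoop flat in the middle of the bamboo tray. The turntable may turn, but the two glasses on it must stay standing on it; do not knock over or shift the bucket or anything else on the bar.

Things in the scene. Friction and masses are not known exactly. Their poses are not given: they have to be found in the camera images.
- scoop: Matte black ice scoop, 200 mm long, flat underside, lying loaded on the turntable. Origin: on the underside, below the pan's middle; x to the open nose, z up. Pan 100 mm long (x -50 to +50), 72 mm wide, walls and floor 4 mm; sides 40 mm high, falling to 22 mm from x = +14 to the nose; back wall 40 mm high at x = -50; front fully open, no lip. About 0.14 kg empty.
- scoop_grip (a point): Good place to grip, across the handle's 22 mm width: on its centre line at x = -92, y = 0, z = 36 mm in the scoop's frame (same axes). The handle is straight, flat-sided, 22 mm wide (y) and 22 mm deep, x = -50 to -153 mm; its centre line rises backwards from 29 to 43 mm above the underside (8 degrees); free space beneath.
- scoop_load (a point): Point in the middle of the loaded stones: x = -10, y = 0, z = 16 mm in the scoop's frame.
- scoop_mid (a point): Middle of the whole scoop's length: x = -50, y = 0, z = 4 mm in the scoop's frame.
- stone0_center (a point): Centre of whisky stone 0: pale marble cube, 24 mm, rounded edges, about 28 g; starts loose in the scoop's pan.
- stone1_center (a point): Centre of whisky stone 1: pale marble cube, 24 mm, rounded edges, about 28 g; starts loose in the scoop's pan.
- stone2_center (a point): Centre of whisky stone 2: pale marble cube, 24 mm, rounded edges, about 28 g; starts loose in the scoop's pan.
- stone3_center (a point): Centre of whisky stone 3: pale marble cube, 24 mm, rounded edges, about 28 g; starts loose in the scoop's pan.
- stone4_center (a point): Centre of whisky stone 4: pale marble cube, 24 mm, rounded edges, about 28 g; starts loose in the scoop's pan.
- turntable: Turntable (lazy Susan): fixed foot, with a round pale wooden disc, 320 mm across, brass band on its edge, that spins freely about the vertical axis through the origin. Origin on the table under the axis; the disc's upper face is 34 mm above it.
- disc (a joint): Angle of the turntable's disc, rad, 0 at the start, grows anticlockwise from above; almost no friction.
- bucket: Copper ice bucket, an open round vessel 85 mm high, 144 mm across the rim outside, wall 4 mm, narrowing a little downwards; loose, 0.6 kg. Origin: centre of its underside, z up.
- tray: Bamboo tray, fixed, 270 x 170 mm outside (long along its x), rim 18 mm high, wall 8 mm, floor 8 mm thick (inner floor 8 mm above the table). Origin: centre of the underside.
- tumbler_a: Smoky grey glass tumbler standing on the turntable beside the scoop's pan: 72 mm across the rim, 88 mm high. Origin: centre of its underside.
- tumbler_b: Second such tumbler, standing on the turntable beside the scoop's handle.
- tumbler_c: Third such tumbler, standing on a white coaster (100 mm across, 8 mm thick) on the table.
- decanter: Empty clear teardrop decanter, 112 mm across low down, thin neck, 200 mm high. Origin: centre of its underside.
- olive_jar: Green glass jar with a brass lid, 72 mm across, 100 mm high. Origin: centre of its underside.
- bitters: Amber bottle, 52 mm across, 150 mm high. Origin: centre of its underside.
Not all that is in view belongs to the job. What is shaped like the bitters but blue is not meant.

How it is judged:
By the outcome, as a careful person would: the job done as asked, in the order asked, and still so for the second after the job is handed in, with the robot touching nothing.
It also fails if it takes over 58 s, if anything falls off the work surface, if the arm or the gripper's body presses on something with over 40 N, if the wrist force passes 120 N, or if a joint passes its speed limit or range.

## Robot

A 6-joint arm with a two-finger parallel gripper is mounted at the origin on the work surface. World frame = base frame: x ahead of the robot, y to its left, z up, the work surface at z = 0. Lengths are in m, angles in rad, forces in N, time in s.
With the tool pointing down it reaches from about 0.325 to 0.75 m from the base axis. Payload 7.6 kg.
Tool frame: the origin (TCP) lies on the centre line of the jaws, within the pads' length; the fingertips stand 14 mm ahead of it and the grasp point (between the pads) lies 5 mm behind it; z points along the fingers, y is the line along which they close (so a half turn about z gives the same grasp; the last joint's range is limited). The gripper opens to 85 mm and grips with 20 to 120 N. Pads are 22 mm wide; open, the fingers measure 114 mm over their backs; the gripper's body (76 mm by 85 mm) begins 54 mm behind the grasp point. The pads swing forward as they close: fully open they stand 13 mm farther back than shut.
Start: joints at [-1.219, 0.052, 1.401, -0, 1.689, -0.07], TCP at [0.215, -0.479, 0.245] pointing down, gripper open.
Joint ranges: [-2.9, 2.9], [-0.91, 2.17], [0.12, 2.37], [-1.06, 4.2], [0.26, 2.73], [-2.93, 2.93]. Speed limits (rad/s): [2.57, 2.57, 3.01, 3.14, 3.14, 3.14].

## Interface

Orientations are given as a unit quaternion [x, y, z, w].
In Python, from bench import arm, imaging, nets gives the robot as it stands. The module is installed in compiled form; this text tells all that it offers.
- The arm moves only by the tool carry_out, never from a script. Its argument "deltas" is text: rows parted by semicolons, each of 5 numbers parted by spaces: the opening, from 0 (shut) to 1 (fully open), then the shift along the world's x, y, z each as a share of 0.25 m, from -1 to 1, then the turn about the world's z as a share of 2 rad, from -1 to 1. In form: gripper tx ty tz yaw; .... A call has 1 to 20 rows; each row is the pose to reach, as a shift and turn from the pose commanded when the call began; what a row does not reach only later rows make up. A row lasts 1/12 s, in which the tool goes at most 41.7 mm and 7.16 degrees, less where a joint would pass 70% of its speed; a pose out of reach is approached as far as the arm can. A call with a number of a shift or a turn outside -1 to 1 is refused whole. A call with a gripper value outside its range is refused whole. The fingers move at their own pace and stop on an object; "newtons" is the grip in N (left out, the last holds). Time passes only in rows, so rows that repeat a pose let the fingers close. It gives the time, the measured TCP pose, the force, the opening and the grip force at its end, in the units of the state.
- arm.read_state(): the state, without advancing time (a new reading comes with each control period).
- imaging.camera(name): name is "side" or "top" or "wrist"; returns the picture (480x640x3 uint8, red, green, blue); there is no depth.
- imaging.calibration(name): a dict with "fov_y" (degrees; the focal length in pixels is half the picture's height over the tangent of half this angle, whatever the lens; pixels are square), "cx", "cy" (the principal point, pixels), "extrinsics" (4x4, takes a point from camera to world coordinates). Camera axes: x right, y up, looking along -z (the intrinsics and any distortion apply to the point x, -y, -z); pixel columns grow to the right and rows downward; lengths in m; the calibration is good to about 2 mm. A picture is of the moment at which its call begins: read the wrist's pose just before it. calibration takes no time and is no camera call; for the wrist camera it gives the pose at the moment of the call.
- arm.job_done(): hands the job in; it is judged then, once.
Trained networks look in the newest picture that a camera, given by its name, has taken for a name from the list of things; names that differ only in an ending like _2 or _b are one class to them, and where a whole thing is asked for, a point or a joint stands for the part that bears it (a point fixed in the world has none). Each returns a list of dicts, best first, with "score" (0 to 1); they miss things now and then, are a little off and sometimes report something else, mostly with a low value. They report only what shows in the picture. A call takes as long as a camera call. They do not tell look-alikes from the thing itself.
- nets.regions_of(camera, thing): "pixels" (480x640 bool, what is visible of it).
- nets.landmark_of(camera, thing): "location" ([x, y, z] in m, in world coordinates, good to about 4 mm: a listed point, or the origin of a listed thing).
The state is a dict: "clock": time; "joint_positions": joint angles; "joint_vel": joint speeds; "joint_torque": joint torques, N m; "eef_pos": TCP position; "tcp_rot": TCP orientation; "contact_force": force on the tool from outside, world axes, zero at the start; "wrist_torque": the same for the moment, N m; "finger_gap": finger opening in m; "gripper_force": force on a finger pad.
Only numpy, scipy, OpenCV 4.12 (cv2) and the standard library are available. Lean on these libraries where they do the work, as an engineer would, in place of code of your own. Each camera call takes 0.05 s, during which the arm holds its last target. There are 200 camera calls.

## Working session

There is one attempt and no reset: what is moved stays moved. The work goes in short steps, Python scripts to look and compute and a tool call to move; the robot and the scene stay as the last step left them, time stands still between calls to the robot, and variables do not carry over. Pictures are saved under pics/ and viewed, at most 10 in all, crops included, and the job is handed in when it is done.

Besides the shell and the picture viewer there is one more tool, called after "Call:" by a JSON object that holds its "name" and its "arguments", one argument or row to a line. carry_out: Moves the arm, as the interface text tells. Its arguments: {"type":"object","properties":{"deltas":{"type":"string"},"newtons":{"type":"number"}},"required":["deltas"]}

```bash
mkdir -p pics; cat > h.py <<'E'
import numpy as np, cv2
from bench import arm, imaging, nets
def snap(c,f=None):
    im=imaging.camera(c)
    if f: cv2.imwrite(f'pics/{f}.png',im[:,:,::-1])
    return im
def proj(c,P):
    k=imaging.calibration(c);T=np.linalg.inv(np.array(k['extrinsics']))
    p=T[:3,:3]@np.array(P)+T[:3,3];f=240/np.tan(np.radians(k['fov_y'])/2)
    return np.array([k['cx']+f*p[0]/-p[2],k['cy']-f*p[1]/-p[2]])
def lm(c,t,n=3):
    return [(round(float(r['score']),2),np.round(r['location'],3).tolist()) for r in nets.landmark_of(c,t)[:n]]
E
python3 - <<'E'
from h import *
for c in('top','side'):
    snap(c,c+'0')
    k=imaging.calibration(c);print(c,{a:(np.round(v,3).tolist()) for a,v in k.items()})
    for t in['scoop','scoop_grip','scoop_load','scoop_mid','turntable','bucket','tray','tumbler_a','decanter','olive_jar','bitters','stone0_center']:
        print(t,lm(c,t,5 if t in('tumbler_a','stone0_center') else 2))
E
```

```text
top {'fov_y': 42.622, 'cx': 329.178, 'cy': 235.051, 'extrinsics': [[-0.027, 0.988, -0.152, 0.299], [-1.0, -0.029, -0.01, 0.063], [-0.014, 0.152, 0.988, 1.389], [0.0, 0.0, 0.0, 1.0]]}
scoop [(0.8, [0.503, 0.207, 0.032])]
scoop_grip [(0.75, [0.516, 0.299, 0.069]), (0.67, [0.504, 0.206, 0.034])]
scoop_load [(0.58, [0.5, 0.22, 0.051])]
scoop_mid [(0.7, [0.511, 0.255, 0.036])]
turntable [(0.72, [0.501, 0.261, 0.001])]
bucket [(0.67, [0.661, -0.002, -0.003])]
tray [(0.96, [0.504, -0.263, -0.002])]
tumbler_a [(0.88, [0.591, 0.204, 0.033]), (0.84, [0.742, 0.147, 0.006]), (0.8, [0.397, 0.321, 0.034])]
decanter [(0.87, [0.427, -0.006, 0.002])]
olive_jar [(0.93, [0.749, -0.202, 0.001])]
bitters [(0.74, [0.375, 0.509, -0.0]), (0.66, [0.278, 0.496, 0.004])]
stone0_center [(0.54, [0.524, 0.236, 0.053]), (0.35, [0.501, 0.209, 0.032])]
side {'fov_y': 51.704, 'cx': 311.877, 'cy': 237.216, 'extrinsics': [[-0.903, 0.248, -0.352, 0.05], [-0.431, -0.51, 0.745, 1.067], [0.005, 0.824, 0.567, 0.859], [0.0, 0.0, 0.0, 1.0]]}
scoop [(0.85, [0.498, 0.207, 0.036]), (0.6, [0.508, 0.257, 0.039])]
scoop_grip [(0.84, [0.519, 0.299, 0.071]), (0.66, [0.598, 0.205, 0.035])]
scoop_load [(0.73, [0.378, 0.509, -0.001]), (0.6, [0.506, 0.217, 0.05])]
scoop_mid [(0.87, [0.506, 0.261, 0.039])]
turntable [(0.62, [0.429, -0.01, 0.002]), (0.57, [0.503, 0.258, 0.002])]
bucket [(0.7, [0.659, -0.004, -0.002])]
tray [(0.72, [0.402, 0.325, 0.035]), (0.67, [0.504, -0.261, 0.003])]
tumbler_a [(0.89, [0.742, 0.147, 0.011]), (0.7, [0.596, 0.205, 0.032]), (0.64, [0.399, 0.325, 0.034])]
decanter [(0.72, [0.428, -0.008, 0.002]), (0.7, [0.4, 0.326, 0.036])]
olive_jar [(0.93, [0.748, -0.201, -0.002]), (0.27, [0.427, -0.009, 0.001])]
bitters [(0.75, [0.379, 0.513, 0.0]), (0.69, [0.276, 0.495, -0.001])]
stone0_center [(0.56, [0.521, 0.236, 0.049]), (0.38, [0.4, 0.326, 0.034])]
```

View pics/top0.png

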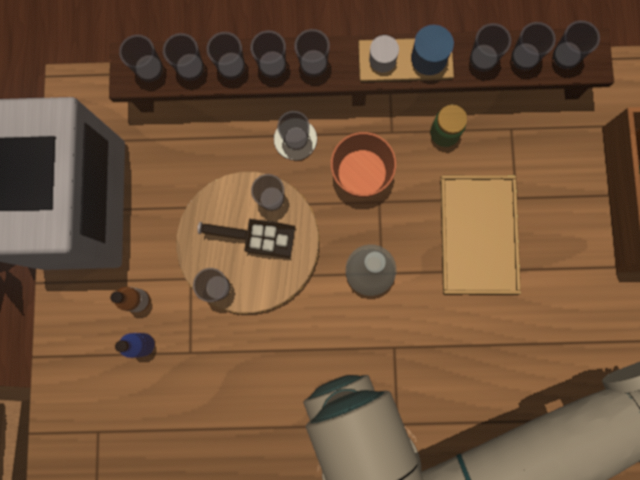

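View pics/side0.png

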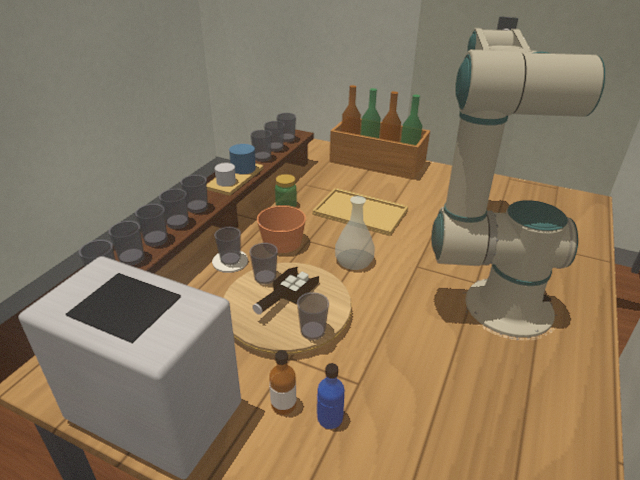

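```bash
python3 - <<'E'
from h import *
from scipy.spatial.transform import Rotation as R
s=arm.read_state();print(s['clock'],s['eef_pos'],s['finger_gap'])
M=R.from_quat(s['tcp_rot']).as_matrix();print(M.round(3)); print('yaw of tool y',np.degrees(np.arctan2(M[1,1],M[0,1])))
k=imaging.calibration('wrist');print(np.round(k['extrinsics'],3),k['fov_y'])
E
```

```text
1.3 [ 0.21494628 -0.47898973  0.24533031] 0.08540458695815505
[[ 0.912  0.409  0.   ]
 [ 0.409 -0.912 -0.   ]
 [-0.     0.    -1.   ]]
yaw of tool y -65.83556267593546
[[ 0.41   0.876  0.256  0.279]
 [-0.912  0.393  0.115 -0.45 ]
 [-0.    -0.28   0.96   0.376]
 [ 0.     0.     0.     1.   ]] 70.16549880064666
```

Call:
{"name": "carry_out", "arguments": {
  "deltas": "1 0.4 1 0.36 0.2;1 0.4 1 0.36 0.2;1 0.4 1 0.36 0.2;1 0.4 1 0.36 0.2;1 0.4 1 0.36 0.2;1 0.4 1 0.36 0.2;1 0.4 1 0.36 0.2;1 0.4 1 0.36 0.2",
  "newtons": 60
}}

```text
clock: 1.97
eef_pos: [0.3167, -0.2253, 0.3386]
tcp_rot: [0.916, 0.402, 0.002, 0.002]
contact_force: [-0.5, -0.9, 0.1]
finger_gap: 0.0854
gripper_force: 0.0
```

Call:
{"name": "carry_out", "arguments": {
  "deltas": "1 0.4 1 0 0.289;1 0.4 1 0 0.289;1 0.4 1 0 0.289;1 0.4 1 0 0.289;1 0.4 1 0 0.289;1 0.4 1 0 0.289;1 0.4 1 0 0.289;1 0.4 1 0 0.289"
}}

```text
clock: 2.63
eef_pos: [0.4157, 0.0239, 0.3347]
tcp_rot: [0.763, 0.646, -0.0, -0.001]
contact_force: [-0.1, -0.4, 0.5]
finger_gap: 0.0854
gripper_force: 0.0
```

Call:
{"name": "carry_out", "arguments": {
  "deltas": "1 0.4 1 -0.2 0;1 0.4 1 -0.2 0;1 0.4 1 -0.2 0;1 0.4 1 -0.2 0;1 0.4 1 -0.2 0;1 0.4 1 -0.2 0;1 0.4 1 -0.2 0;1 0.4 1 -0.2 0;1 0.4 1 -0.2 0"
}}

```text
clock: 3.38
eef_pos: [0.5153, 0.2708, 0.2839]
tcp_rot: [0.765, 0.644, -0.001, -0.0]
contact_force: [0.0, -0.2, -0.3]
finger_gap: 0.0852
gripper_force: 0.0
```

```bash
python3 - <<'E'
from h import *
from scipy.spatial.transform import Rotation as R
s=arm.read_state();M=R.from_quat(s['tcp_rot']).as_matrix();print(s['eef_pos'],'yawY',np.degrees(np.arctan2(M[1,1],M[0,1])))
for c in('wrist','top','side'):
    snap(c,c+'1')
    for t in['scoop','scoop_grip','scoop_mid','scoop_load','tumbler_a']: print(c,t,lm(c,t,3))
E
```

```text
[0.51528331 0.27081663 0.28392903] yawY -9.756012545935109
wrist scoop [(0.7, [0.501, 0.206, 0.035])]
wrist scoop_grip [(0.8, [0.515, 0.295, 0.07])]
wrist scoop_mid [(0.86, [0.512, 0.259, 0.036]), (0.51, [0.5, 0.206, 0.038])]
wrist scoop_load [(0.62, [0.503, 0.218, 0.047])]
wrist tumbler_a [(0.86, [0.594, 0.203, 0.036]), (0.7, [0.398, 0.324, 0.034]), (0.58, [0.743, 0.148, 0.01])]
top scoop [(0.84, [0.502, 0.208, 0.035]), (0.41, [0.508, 0.257, 0.037])]
top scoop_grip [(0.94, [0.517, 0.298, 0.068])]
top scoop_mid [(0.91, [0.512, 0.258, 0.037])]
top scoop_load [(0.76, [0.499, 0.219, 0.053])]
top tumbler_a [(0.79, [0.742, 0.15, 0.008]), (0.71, [0.591, 0.205, 0.033])]
side scoop [(0.64, [0.5, 0.204, 0.037])]
side scoop_grip [(0.72, [0.517, 0.298, 0.071])]
side scoop_mid [(0.61, [0.506, 0.26, 0.038])]
side scoop_load [(0.71, [0.504, -0.262, 0.003]), (0.58, [0.503, 0.215, 0.053])]
side tumbler_a [(0.92, [0.737, 0.148, 0.005]), (0.67, [0.598, 0.205, 0.034]), (0.65, [0.402, 0.327, 0.036])]
```

View pics/wrist1.png

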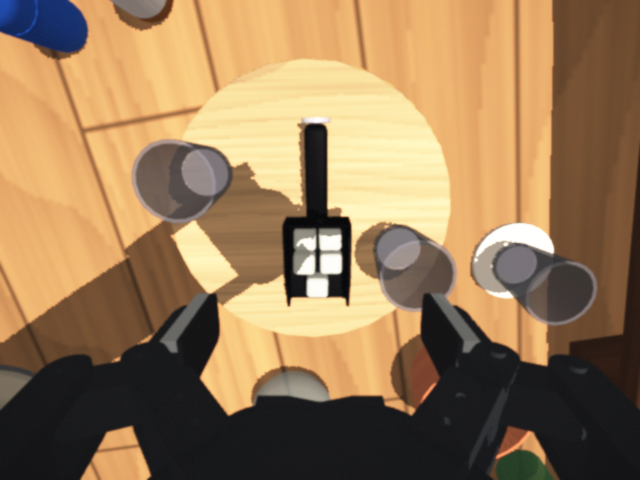

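Call:
{"name": "carry_out", "arguments": {
  "deltas": "1 0.007 0.108 -0.2 0;1 0.007 0.108 -0.4 0;1 0.007 0.108 -0.55 0;1 0.007 0.108 -0.68 0;1 0.007 0.108 -0.78 0;1 0.007 0.108 -0.85 0;1 0.007 0.108 -0.88 0;1 0.007 0.108 -0.88 0;1 0.007 0.108 -0.88 0"
}}

```text
clock: 5.03
eef_pos: [0.5174, 0.2983, 0.0667]
tcp_rot: [0.765, 0.644, 0.001, 0.0]
contact_force: [-0.5, 0.4, 0.8]
finger_gap: 0.0853
gripper_force: 0.0
```

Call:
{"name": "carry_out", "arguments": {
  "deltas": "0.6 0 0 0 0;0.45 0 0 0 0;0.4 0 0 0 0;0.36 0 0 0 0;0.33 0 0 0 0;0.3 0 0 0 0;0.27 0 0 0 0;0.24 0 0 0 0;0.21 0 0 0 0;0.15 0 0 0 0;0.1 0 0 0 0;0 0 0 0 0;0 0 0 0 0"
}}

```text
clock: 6.12
eef_pos: [0.5168, 0.2981, 0.0655]
tcp_rot: [0.765, 0.644, 0.0, 0.0]
contact_force: [-0.9, -0.1, 2.8]
finger_gap: 0.0212
gripper_force: 58.7
```

Call:
{"name": "carry_out", "arguments": {
  "deltas": "0 0 0 0 0;0 0 0 0.02 0;0 0 0 0.04 0;0 0 0 0.07 0;0 0 0 0.1 0;0 0 0 0.14 0;0 0 0 0.18 0;0 0 0 0.22 0;0 0 0 0.25 0;0 0 0 0.27 0;0 0 0 0.28 0;0 0 0 0.28 0",
  "newtons": 110
}}

```text
clock: 7.12
eef_pos: [0.5169, 0.2981, 0.136]
tcp_rot: [0.765, 0.644, 0.0, 0.0]
contact_force: [-0.5, -0.9, -2.9]
finger_gap: 0.0205
gripper_force: 107.8
```

```bash
python3 - <<'E'
from h import *
s=arm.read_state();print(s['contact_force'],s['wrist_torque'],s['gripper_force'])
for c in('side','wrist'):
    im=snap(c)
    if c=='side': cv2.imwrite('pics/side2.png',cv2.resize(im[160:400,150:470,::-1],None,fx=2,fy=2))
    for t in['scoop','scoop_grip','scoop_load','tumbler_a']: print(c,t,lm(c,t,3))
E
```

```text
[-0.54990327 -0.8533291  -2.92052101] [ 0.21172028  0.01814652 -0.00970367] 107.83597469329834
side scoop [(0.76, [0.499, 0.207, 0.106])]
side scoop_grip [(0.76, [0.518, 0.298, 0.143])]
side scoop_load [(0.61, [0.504, 0.216, 0.124])]
side tumbler_a [(0.8, [0.738, 0.148, 0.009]), (0.77, [0.401, 0.328, 0.034]), (0.55, [0.597, 0.205, 0.033])]
wrist scoop []
wrist scoop_grip [(0.81, [0.516, 0.298, 0.138])]
wrist scoop_load []
wrist tumbler_a [(0.97, [0.742, 0.146, 0.006]), (0.87, [0.394, 0.325, 0.034]), (0.86, [0.594, 0.208, 0.036])]
```

View pics/side2.png

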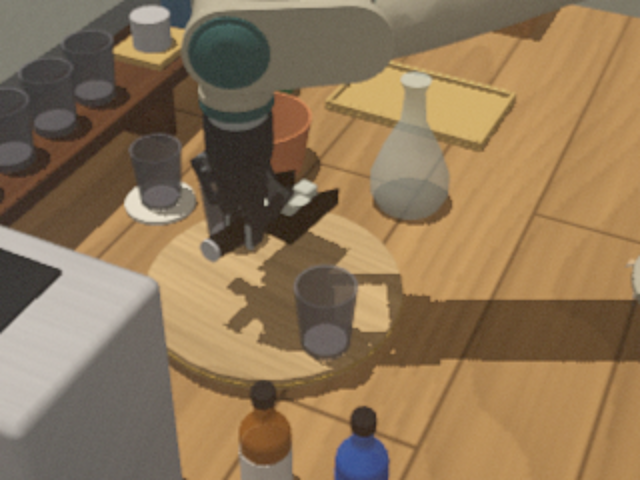

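Call:
{"name": "carry_out", "arguments": {
  "deltas": "0 0 0 0.01 0;0 0 0 0.04 0;0 0 0 0.08 0;0 0 0 0.13 0;0 0 0 0.19 0;0 0 0 0.25 0;0 0 0 0.3 0;0 0 0 0.34 0;0 0 0 0.37 0;0 0 0 0.38 0"
}}

```text
clock: 8.45
eef_pos: [0.5171, 0.2982, 0.2322]
tcp_rot: [0.765, 0.644, 0.001, 0.0]
contact_force: [0.4, -0.1, -2.1]
finger_gap: 0.0202
gripper_force: 107.9
```

Call:
{"name": "carry_out", "arguments": {
  "deltas": "0 0.001 -0.001 0 0;0 0.006 -0.007 0 0;0 0.017 -0.022 0 0;0 0.037 -0.048 0 0;0 0.066 -0.086 0 0;0 0.104 -0.135 0 0;0 0.15 -0.195 0 0;0 0.202 -0.263 0 0;0 0.259 -0.337 0 0;0 0.318 -0.414 0 0;0 0.377 -0.491 0 0;0 0.434 -0.565 0 0;0 0.486 -0.633 0 0;0 0.532 -0.693 0 0;0 0.57 -0.742 0 0;0 0.599 -0.78 0 0;0 0.619 -0.806 0 0;0 0.631 -0.821 0 0;0 0.635 -0.827 0 0;0 0.636 -0.828 0 0"
}}

```text
clock: 10.12
eef_pos: [0.6757, 0.091, 0.2303]
tcp_rot: [0.765, 0.644, -0.0, -0.0]
contact_force: [0.3, -0.4, -1.8]
finger_gap: 0.0203
gripper_force: 107.9
```

```bash
python3 - <<'E'
from h import *
s=arm.read_state();print(s['clock'],s['eef_pos'],s['contact_force'],s['wrist_torque'],s['gripper_force'])
for c in('side','top'):
    im=snap(c)
    cv2.imwrite(f'pics/{c}3.png',im[:,:,::-1])
    for t in['scoop','scoop_grip','scoop_load','bucket','stone0_center']: print(c,t,lm(c,t,3))
E
python3 -c "
import cv2,numpy as np
a=cv2.imread('pics/top3.png')[100:300,220:460];b=cv2.imread('pics/side3.png')[100:340,150:420]
cv2.imwrite('pics/c3.png',np.hstack([cv2.resize(a,(400,333)),cv2.resize(b,(375,333))]))"
```

```text
10.1167 [0.67570761 0.09104303 0.23025643] [ 0.27422235 -0.37610702 -1.84829992] [ 0.23287141  0.00311061 -0.0048843 ] 107.92559266090393
side scoop [(0.82, [0.659, -0.0, 0.197])]
side scoop_grip [(0.89, [0.676, 0.09, 0.235])]
side scoop_load [(0.72, [0.665, 0.008, 0.218])]
side bucket [(0.66, [0.66, -0.005, -0.002])]
side stone0_center []
top scoop [(0.88, [0.664, 0.001, 0.199]), (0.68, [0.66, 0.011, 0.214])]
top scoop_grip [(0.77, [0.674, 0.092, 0.236]), (0.73, [0.749, -0.199, 0.0])]
top scoop_load [(0.72, [0.661, 0.012, 0.214])]
top bucket [(0.68, [0.661, -0.003, -0.005]), (0.66, [0.749, -0.2, -0.002])]
top stone0_center [(0.37, [0.656, -0.003, -0.003]), (0.2, [0.669, 0.049, 0.202])]
```

View pics/c3.png

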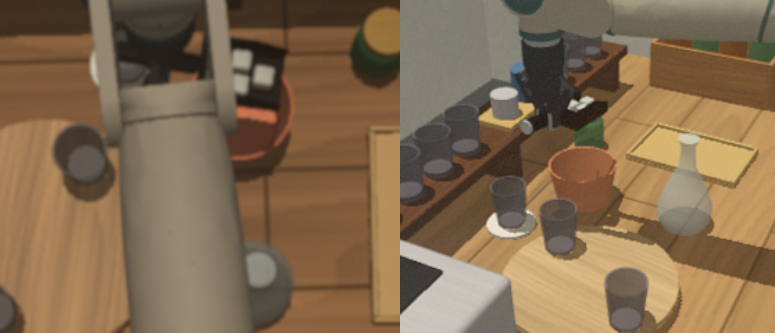

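Call:
{"name": "carry_out", "arguments": {
  "deltas": "0 0 0 0 0;0 0 0 0 0;0 0 0 0 0",
  "newtons": 60
}}

```text
clock: 10.97
eef_pos: [0.6757, 0.091, 0.2303]
tcp_rot: [0.765, 0.644, 0.0, 0.0]
contact_force: [0.3, -0.2, -2.2]
finger_gap: 0.0202
gripper_force: 107.9
```

```bash
cat > st.py <<'E'
from h import *
s=arm.read_state();print(s['clock'],np.round(s['eef_pos'],3),np.round(s['contact_force'],2),np.round(s['wrist_torque'],3),s['gripper_force'])
snap('side');print(lm('side','scoop'),lm('side','scoop_grip',1),lm('side','scoop_load',1))
E
python3 st.py
```

```text
10.9667 [0.676 0.091 0.23 ] [ 0.34 -0.2  -2.2 ] [ 0.224 -0.098  0.036] 107.93343901634216
[(0.86, [0.66, -0.002, 0.199])] [(0.85, [0.676, 0.091, 0.235])] [(0.92, [0.665, 0.01, 0.217])]
```

Call:
{"name": "carry_out", "arguments": {
  "deltas": "0 0 0 0 0;0 0 0 0 0;0 0 0 0 0",
  "newtons": 40
}}

```text
clock: 11.42
eef_pos: [0.6757, 0.091, 0.2303]
tcp_rot: [0.765, 0.644, 0.0, 0.0]
contact_force: [-1.1, -0.5, -1.8]
finger_gap: 0.0204
gripper_force: 107.9
```

```bash
python3 st.py
```

```text
11.4167 [0.676 0.091 0.23 ] [-1.06 -0.48 -1.76] [ 0.207  0.018 -0.003] 107.92783498764038
[(0.78, [0.658, -0.001, 0.201])] [(0.97, [0.677, 0.092, 0.235])] [(0.96, [0.664, 0.008, 0.218])]
```

Call:
{"name": "carry_out", "arguments": {
  "deltas": "0.1 0 0 0 0;0.1 0 0 0 0;0.1 0 0 0 0",
  "newtons": 40
}}

```text
clock: 11.87
eef_pos: [0.6757, 0.091, 0.2303]
tcp_rot: [0.765, 0.644, 0.0, 0.0]
contact_force: [-0.4, -0.9, -3.1]
finger_gap: 0.0201
gripper_force: 107.9
```

```bash
python3 st.py
```

```text
11.8667 [0.676 0.091 0.23 ] [-0.4  -0.9  -3.07] [ 0.213  0.    -0.058] 107.92357921600342
[(0.59, [0.658, 0.002, 0.202])] [(0.67, [0.676, 0.09, 0.237])] [(0.8, [0.664, 0.01, 0.217])]
```

Call:
{"name": "carry_out", "arguments": {
  "deltas": "0.245 0 0 0 0;0.245 0 0 0 0",
  "newtons": 20
}}

```text
clock: 12.23
eef_pos: [0.6757, 0.091, 0.2303]
tcp_rot: [0.765, 0.644, 0.0, -0.0]
contact_force: [0.3, -0.5, -2.2]
finger_gap: 0.0212
gripper_force: 55.3
```

```bash
python3 st.py
```

```text
12.2333 [0.676 0.091 0.23 ] [ 0.27 -0.53 -2.2 ] [ 0.192  0.008 -0.023] 55.27533173561096
[(0.97, [0.658, -0.001, 0.199])] [(0.64, [0.678, 0.09, 0.233])] [(0.76, [0.666, 0.01, 0.218])]
```

Call:
{"name": "carry_out", "arguments": {
  "deltas": "0.25 0 0 0 0;0.25 0 0 0 0"
}}

```text
clock: 12.6
eef_pos: [0.6757, 0.091, 0.2303]
tcp_rot: [0.765, 0.644, 0.0, 0.0]
contact_force: [0.2, -0.4, -2.8]
finger_gap: 0.0215
gripper_force: 33.4
```

```bash
python3 st.py
```

```text
12.6 [0.676 0.091 0.23 ] [ 0.25 -0.39 -2.83] [ 0.226 -0.035 -0.055] 33.358025550842285
[(0.65, [0.659, -0.001, 0.2]), (0.21, [0.506, -0.26, 0.0])] [(0.62, [0.677, 0.09, 0.235])] [(0.87, [0.662, 0.007, 0.218])]
```

Call:
{"name": "carry_out", "arguments": {
  "deltas": "0.253 0 0 0 0;0.253 0 0 0 0"
}}

```text
clock: 12.97
eef_pos: [0.6757, 0.091, 0.2303]
tcp_rot: [0.765, 0.644, 0.0, 0.0]
contact_force: [0.4, 0.3, -3.3]
finger_gap: 0.0217
gripper_force: 20.1
```

```bash
python3 st.py
```

```text
12.9667 [0.676 0.091 0.23 ] [ 0.42  0.3  -3.28] [ 0.205 -0.021 -0.044] 20.10970115661621
[(0.78, [0.66, -0.002, 0.2]), (0.62, [0.401, 0.328, 0.034]), (0.58, [0.678, 0.094, 0.236])] [] []
```

Call:
{"name": "carry_out", "arguments": {
  "deltas": "0.2545 0 0 0 0;0.2545 0 0 0 0"
}}

```text
clock: 13.33
eef_pos: [0.6757, 0.0909, 0.2304]
tcp_rot: [0.765, 0.644, 0.0, 0.0]
contact_force: [-0.1, -0.5, -2.1]
finger_gap: 0.0215
gripper_force: 13.7
```

```bash
python3 st.py
```

```text
13.3333 [0.676 0.091 0.23 ] [-0.13 -0.48 -2.13] [ 0.029 -0.001 -0.012] 13.662501275539398
[(0.56, [0.662, 0.015, 0.172])] [(0.91, [0.678, 0.094, 0.232])] [(0.74, [0.667, 0.02, 0.19])]
```

Call:
{"name": "carry_out", "arguments": {
  "deltas": "0.252 0 0 0 0"
}}

```text
clock: 13.62
eef_pos: [0.6757, 0.0911, 0.2304]
tcp_rot: [0.765, 0.644, 0.0, 0.0]
contact_force: [-0.6, 0.6, -1.6]
finger_gap: 0.0217
gripper_force: 15.1
```

```bash
sed -i "s/snap('side')/snap('side','s4')/" st.py; python3 st.py; python3 -c "
import cv2
cv2.imwrite('pics/s4c.png',cv2.resize(cv2.imread('pics/s4.png')[100:260,200:360],(560,560)))"
```

```text
13.6167 [0.676 0.091 0.23 ] [-0.59  0.61 -1.61] [ 0.044  0.027 -0.004] 15.058377385139465
[(0.72, [0.669, 0.065, 0.138]), (0.64, [0.676, 0.005, 0.058])] [(0.6, [0.68, 0.093, 0.232])] [(0.77, [0.67, 0.064, 0.157])]
```

View pics/s4c.png

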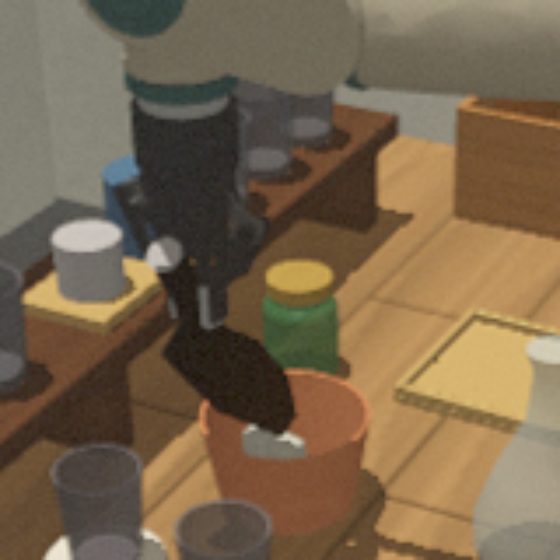

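Call:
{"name": "carry_out", "arguments": {
  "deltas": "0.252 -0.01 -0.06 0.04 0;0.252 -0.02 -0.12 0.06 0"
}}

```text
clock: 13.98
eef_pos: [0.6706, 0.0605, 0.2464]
tcp_rot: [0.764, 0.645, 0.0, 0.0]
contact_force: [0.7, -1.1, -0.7]
finger_gap: 0.0221
gripper_force: 15.1
```

```bash
cat >> st.py <<'E'
print('stones',lm('side','stone0_center',6))
snap('top','t5');print(lm('top','stone0_center',6),lm('top','scoop'))
E
sed -i "s/'s4'/'s5'/" st.py; python3 st.py; python3 -c "
import cv2,numpy as np
a=cv2.resize(cv2.imread('pics/s5.png')[130:270,200:340],(400,400))
b=cv2.resize(cv2.imread('pics/t5.png')[110:230,300:420],(400,400))
cv2.imwrite('pics/c5.png',np.hstack([a,b]))"
```

```text
13.9833 [0.671 0.061 0.246] [ 0.69 -1.05 -0.73] [ 0.01  -0.001  0.004] 15.122663676738739
[(0.6, [0.669, 0.038, 0.154])] [(0.8, [0.675, 0.063, 0.249])] [(0.67, [0.668, 0.034, 0.171])]
stones []
[(0.53, [0.669, -0.038, 0.017])] [(0.72, [0.668, 0.039, 0.15])]
```

View pics/c5.png

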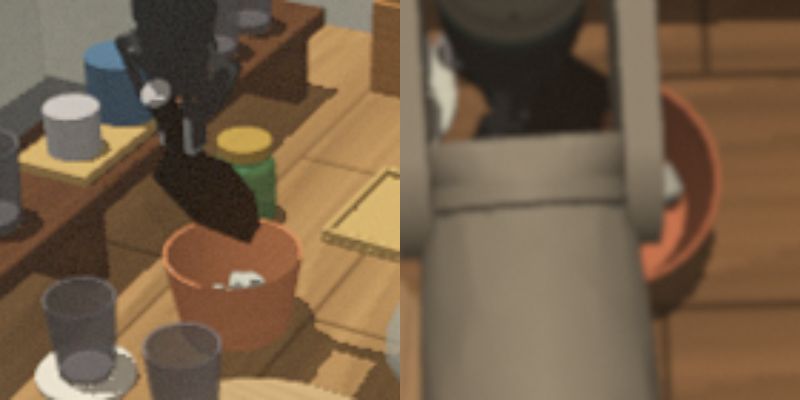

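Call:
{"name": "carry_out", "arguments": {
  "deltas": "0.22 0 0 0.02 0;0.22 0 0 0.06 0;0.22 0 0 0.12 0;0.22 -0.03 -0.08 0.16 0;0.22 -0.08 -0.2 0.16 0;0.22 -0.16 -0.34 0.16 -0.06;0.22 -0.24 -0.48 0.16 -0.12;0.22 -0.32 -0.62 0.16 -0.18;0.22 -0.4 -0.76 0.16 -0.24;0.22 -0.48 -0.88 0.16 -0.3;0.22 -0.54 -0.96 0.16 -0.36;0.22 -0.58 -1 0.16 -0.42;0.22 -0.6 -1 0.16 -0.48;0.22 -0.6 -1 0.16 -0.54;0.22 -0.6 -1 0.16 -0.6;0.22 -0.6 -1 0.16 -0.66;0.22 -0.6 -1 0.16 -0.698;0.22 -0.6 -1 0.16 -0.698",
  "newtons": 40
}}

```text
clock: 15.88
eef_pos: [0.5209, -0.1889, 0.2866]
tcp_rot: [1.0, 0.001, 0.001, 0.0]
contact_force: [-0.1, 0.3, -1.9]
finger_gap: 0.0215
gripper_force: 39.9
```

```bash
sed -i "s/'s5'/'s6'/;s/'t5'/'t6'/" st.py; python3 st.py; python3 - <<'E'
from h import *
snap('wrist','w6')
print(nets.landmark_of('wrist','scoop')[:1])
print(lm('top','tumbler_a',4),lm('top','bucket',1),lm('top','scoop_grip',2))
a=cv2.resize(cv2.imread('pics/s6.png')[130:290,180:420],(400,267))
b=cv2.resize(cv2.imread('pics/t6.png')[110:310,220:540],(400,250))
c=cv2.resize(cv2.imread('pics/t6.png')[125:205,325:405],(300,300));d=cv2.resize(cv2.imread('pics/w6.png'),(400,300))
o=np.zeros((580,800,3),np.uint8);o[:267,:400]=a;o[:250,400:]=b;o[270:570,:300]=c;o[270:570,400:]=d
cv2.imwrite('pics/c6.png',o)
E
```

```text
15.8833 [ 0.521 -0.189  0.287] [-0.14  0.28 -1.93] [-0.023 -0.103  0.003] 39.86530780792236
[(0.64, [0.498, -0.191, 0.194])] [(0.63, [0.526, -0.19, 0.286])] []
stones []
[(0.7, [0.671, -0.039, 0.018]), (0.37, [0.49, -0.188, 0.212]), (0.17, [0.528, -0.189, 0.233])] [(0.66, [0.501, -0.189, 0.192]), (0.49, [0.743, 0.148, 0.008])]
[]
[(0.95, [0.742, 0.151, 0.004]), (0.94, [0.398, 0.323, 0.032]), (0.79, [0.593, 0.205, 0.034]), (0.19, [0.376, 0.51, -0.001])] [(0.74, [0.659, -0.001, -0.004])] [(0.64, [0.522, -0.189, 0.286])]
```

View pics/c6.png

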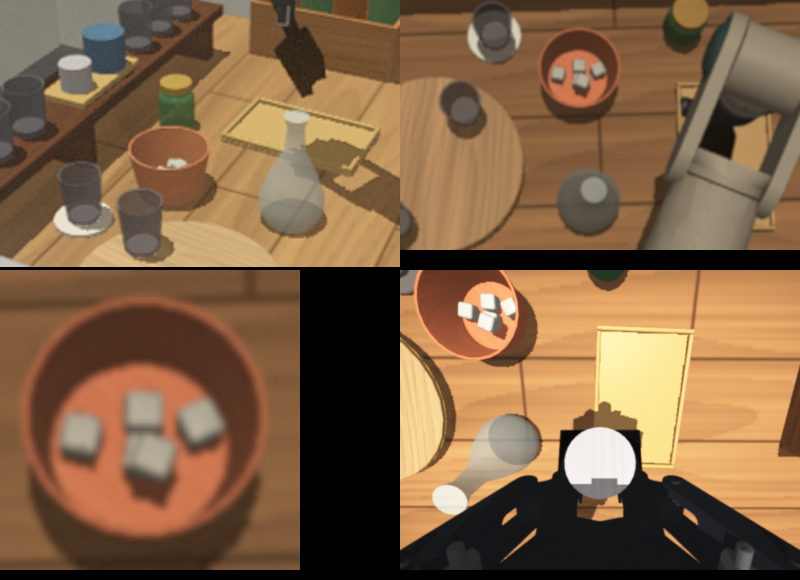

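```bash
python3 - <<'E'
from h import *
w=cv2.imread('pics/w6.png');t=cv2.imread('pics/t6.png');s=cv2.imread('pics/s6.png')
r=lambda a:cv2.resize(a,(390,290),interpolation=cv2.INTER_CUBIC)
o=np.vstack([np.hstack([r(w[30:100,75:169]),r(t[145:193,332:396])]),np.hstack([r(s[215:255,255:309]),r(s[120:200,320:428])])])
cv2.imwrite('pics/c7.png',o)
E
```

```text
(no output)
```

View pics/c7.png

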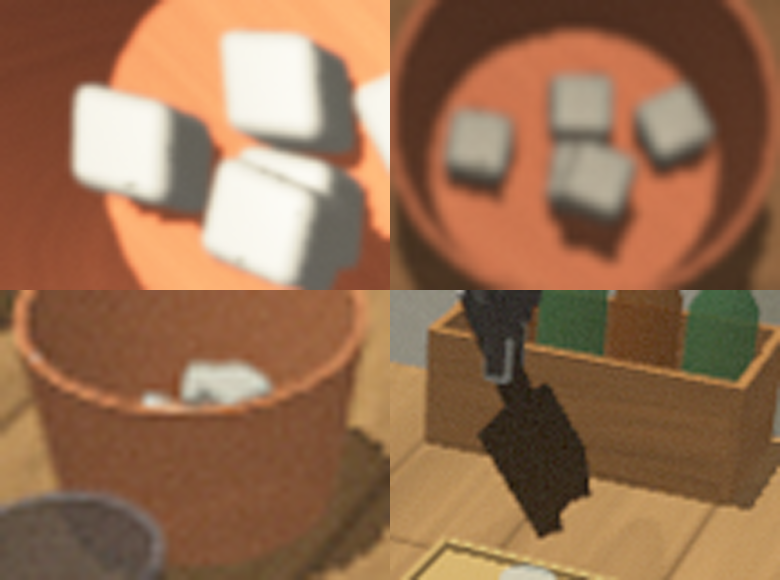

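Call:
{"name": "carry_out", "arguments": {
  "deltas": "0.22 -0.04 -0.04 0 0;0.22 -0.12 -0.13 0 0;0.22 -0.2 -0.22 -0.05 0;0.22 -0.24 -0.28 -0.14 0;0.22 -0.26 -0.292 -0.24 0;0.22 -0.26 -0.292 -0.34 0;0.22 -0.26 -0.292 -0.42 0;0.22 -0.26 -0.292 -0.48 0;0.22 -0.26 -0.292 -0.51 0;0.22 -0.26 -0.292 -0.52 0;0.22 -0.26 -0.292 -0.52 0"
}}

```text
clock: 17.45
eef_pos: [0.4555, -0.2622, 0.1554]
tcp_rot: [1.0, 0.002, -0.0, 0.0]
contact_force: [0.4, -0.1, -1.6]
finger_gap: 0.0215
gripper_force: 39.8
```

```bash
python3 st.py; python3 - <<'E'
from h import *
print(lm('top','scoop',1),lm('top','scoop_grip',1),lm('top','tray',1),lm('side','tray',2),lm('side','scoop_grip',1))
E
```

```text
17.45 [ 0.455 -0.262  0.155] [ 0.41 -0.07 -1.64] [-0.006 -0.007 -0.009] 39.8041570186615
[(0.88, [0.433, -0.264, 0.063])] [(0.85, [0.46, -0.261, 0.159])] [(0.59, [0.429, -0.264, 0.08])]
stones []
[(0.58, [0.67, -0.037, 0.015])] [(0.83, [0.437, -0.262, 0.063]), (0.38, [0.46, -0.263, 0.105])]
[(0.83, [0.437, -0.262, 0.063])] [(0.31, [0.658, 0.001, -0.001])] [(0.72, [0.504, -0.262, -0.0])] [(0.88, [0.508, -0.259, 0.003])] [(0.85, [0.46, -0.261, 0.159])]
```

Call:
{"name": "carry_out", "arguments": {
  "deltas": "0.253 0 0 -0.03 0;0.253 0 0 -0.064 0;0.253 0.05 0 -0.09 0;0.253 0.102 0 -0.116 0;0.253 0.145 0 -0.144 0;0.253 0.184 0 -0.176 0;0.253 0.222 0 -0.21 0;0.253 0.256 0 -0.248 0;0.253 0.287 0 -0.288 0;0.253 0.313 0 -0.332 0;0.253 0.33 0 -0.366 0;0.253 0.344 0 -0.398 0;0.253 0.353 0 -0.425 0;0.253 0.361 0 -0.446 0;0.253 0.361 0 -0.446 0",
  "newtons": 20
}}

```text
clock: 19.35
eef_pos: [0.5456, -0.2617, 0.0424]
tcp_rot: [1.0, 0.002, -0.001, -0.0]
contact_force: [0.5, -0.2, -1.1]
finger_gap: 0.0214
gripper_force: 18.0
```

```bash
python3 st.py
```

```text
19.35 [ 0.546 -0.262  0.042] [ 0.52 -0.18 -1.08] [-0.019  0.061 -0.01 ] 17.9562047123909
[(0.56, [0.454, -0.263, 0.012]), (0.46, [0.748, -0.197, -0.005])] [(0.74, [0.545, -0.261, 0.048])] [(0.77, [0.465, -0.26, 0.025])]
stones []
[(0.58, [0.673, -0.04, 0.017])] []
```

Call:
{"name": "carry_out", "arguments": {
  "deltas": "0.253 0.002 0 -0.008 0;0.253 0.002 0 -0.014 0;0.253 0.002 0 -0.014 0;0.28 0.002 0 -0.014 0;0.35 0.002 0 -0.014 0;0.5 0.002 0 -0.014 0;0.6 0.002 0 -0.014 0;0.6 0.002 0 -0.014 0;0.6 0.002 0 -0.014 0;0.6 0.002 0 -0.014 0"
}}

```text
clock: 20.58
eef_pos: [0.5464, -0.262, 0.0403]
tcp_rot: [1.0, 0.002, -0.0, 0.0]
contact_force: [-0.7, -1.1, -0.1]
finger_gap: 0.0513
gripper_force: 0.0
```

Call:
{"name": "carry_out", "arguments": {
  "deltas": "0.6 0 0 0.03 0;0.6 0 0 0.1 0;0.6 0 0 0.2 0;0.6 0 0 0.35 0;0.6 0 0 0.5 0;0.6 0 0 0.65 0;0.6 0 0 0.8 0;0.6 0.1 -0.1 0.9 0;0.6 0.2 -0.3 0.95 0;0.6 0.2 -0.6 0.95 0;0.6 0.2 -0.8 0.95 0;0.6 0.2 -0.8 0.95 0;0.6 0.2 -0.8 0.95 0"
}}

```text
clock: 21.67
eef_pos: [0.5945, -0.467, 0.2757]
tcp_rot: [1.0, -0.0, -0.001, -0.0]
contact_force: [-1.1, -0.5, -0.2]
finger_gap: 0.051
gripper_force: 0.0
```

```bash
sed -i "s/'s6'/'s8'/;s/'t6'/'t8'/" st.py; python3 st.py; python3 - <<'E'
from h import *
print([(t,lm('top',t,4)) for t in('tumbler_a','bucket','olive_jar','decanter','bitters','tray')])
a=cv2.resize(cv2.imread('pics/s8.png'),(400,300));b=cv2.resize(cv2.imread('pics/t8.png'),(400,300))
c=cv2.resize(cv2.imread('pics/t8.png')[160:310,420:540],(240,300));d=cv2.resize(cv2.imread('pics/s8.png')[150:270,300:440],(350,300))
e=cv2.resize(cv2.imread('pics/t8.png')[125:205,325:405],(210,300))
cv2.imwrite('pics/c8.png',np.vstack([np.hstack([a,b]),np.hstack([c,d,e])]))
E
```

```text
21.6667 [ 0.594 -0.467  0.276] [-1.15 -0.5  -0.2 ] [-0.028 -0.008  0.045] 0.0
[(0.73, [0.454, -0.264, 0.009]), (0.48, [0.376, 0.513, -0.003])] [(0.76, [0.548, -0.261, 0.047])] [(0.84, [0.466, -0.262, 0.024])]
stones []
[(0.68, [0.669, -0.04, 0.02])] [(0.86, [0.457, -0.262, 0.008])]
[('tumbler_a', [(0.97, [0.741, 0.148, 0.007]), (0.71, [0.593, 0.208, 0.033]), (0.66, [0.671, -0.04, 0.019]), (0.64, [0.399, 0.326, 0.036])]), ('bucket', [(0.89, [0.654, 0.0, -0.002]), (0.22, [0.651, -0.001, 0.016])]), ('olive_jar', [(0.74, [0.748, -0.2, -0.001])]), ('decanter', [(0.64, [0.428, -0.008, -0.001])]), ('bitters', [(0.76, [0.377, 0.511, -0.0]), (0.57, [0.278, 0.5, 0.004])]), ('tray', [(0.82, [0.508, -0.267, -0.002])])]
```

View pics/c8.png

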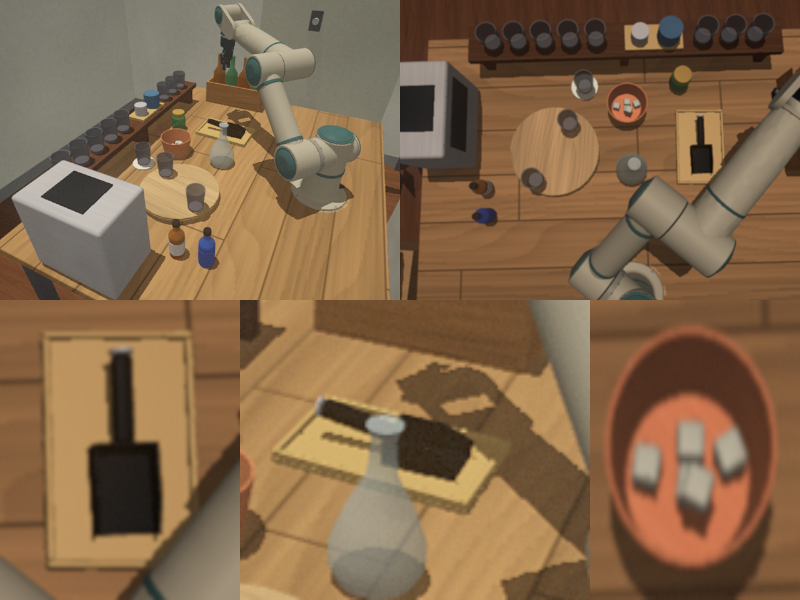

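The empty scoop lies flat and centred in the tray, the stones are in the bucket, and everything else stands where it was. I'm handing the job in now.

```bash
python3 -c "
from bench import arm
print(arm.job_done())"
```

```text
the job is handed in; nothing more can be done
None
```

I tipped the five stones into the copper bucket, laid the empty scoop flat in the middle of the tray, saw nothing else shifted in the final pictures, and handed the job in at about 22 s; no verdict came back, and one stone is partly hidden behind another in the bucket pictures.

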